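Tip the shortbread out of the flap-front caddy into the basket

TASK

Fill the bread basket for tea: lift the clear caddy by its wooden handle, hold its pouring lip low over the basket and tip it gradually, just far enough (never past 50 degrees) that the blue flap swings open and all three shortbread fingers slide out into the basket; jog the caddy a little if they stick. Do not touch the biscuits, spill any or drop them from a height, and leave the basket, mug, jar and coffee press where they are. Then set the caddy gently back upright, wholly on its round cork mat, flap hanging shut, and let go.

Things in the scene. Friction and masses are not known exactly. Their poses are not given: they have to be found in the camera images.
- caddy: loose clear plastic box 131 long (x), 92 wide (y), 84 mm high, about 0.3 kg empty. Origin: middle of its underside; x points to the closed back wall (outer face x = +65 mm), z up. The front (-x) is closed only by the blue flap at x = -67 mm. Walls 4 mm; white floor 6 mm thick, 84 mm wide inside. Wooden handle on top. Must not be tipped past 50 degrees
- caddy_grip (a point): middle of the caddy's wooden handle bar, 116 mm straight above the caddy's origin; axes as the caddy. The bar lies across the box: 14 mm thick (x), 96 mm long (y), 26 mm tall (z = 103 to 129 mm), on posts at y = +-38 mm; the 19 mm under it are open between the posts
- caddy_lip (a point): middle of the front edge of the caddy's pouring lip, x = -80, z = 6 mm in the caddy's frame (axes as the caddy): the white floor runs on 13 mm past the flap
- flap (a joint): angle of the blue flap (86 wide, 66 mm long, 30 g), hinged along the caddy's top front edge (78 mm up), swinging freely: 0 hanging shut with the caddy upright, grows as its lower edge swings outward (-x), up to 1.6. Tipping the caddy forward lets it hang down and open by about the tipping angle
- biscuit1: shortbread finger, rigid, 66 (x) by 23 (y) by 16 mm (z), about 30 g, loose on the caddy's floor at its right (-y), lengthways along x. Origin: centre of its underside. Begins to slide at a tip of roughly 22 to 46 degrees (friction hidden), out through the front; a short jog of 10 to 20 mm along the slope frees one that sticks
- biscuit2: the same, in the middle of the caddy
- biscuit3: the same, on the caddy's left side (+y)
- basket: open rectangular woven bread basket, loose, 0.6 kg, 200 (x) by 240 (y) by 45 mm high, walls and floor 7 mm. Origin: centre of its underside
- mat: round flat cork mat fixed on the worktop, 240 mm across, 4 mm thick, where the caddy stands. Origin: centre of its underside, at worktop height
- mug: blue mug, 80 mm across plus its handle (+y), 90 mm high, bystander; origin centre of underside
- jar: amber jam jar with a red lid, 68 mm across, 95 mm high, bystander; origin centre of underside
- press: small coffee press, steel base and lid, 78 mm across plus a black handle (+x), 157 mm high, bystander; origin centre of underside
Things that resemble listed ones, but are neither listed nor needed, are in the scene too. What is shaped like the caddy but yellow is not meant. Of the things shaped like the mat, the cork one is meant.

How it is judged (in metres and radians):
On the way, in this order (a step that is already met when the one before it is completed fails the run):
1. the caddy is tipped forward with its lip over the basket and the flap has swung open (angle between caddy's own z axis and vertical above 0.3 rad and value of joint flap above 0.15 rad and horizontal distance between caddy_lip and basket below 0.12 m).
2. all three biscuits lie in the basket (y of biscuit1 in the frame of basket between -0.115 and 0.115 m and x of biscuit1 in the frame of basket between -0.095 and 0.095 m and z of each of biscuit1, biscuit2, biscuit3 in the frame of basket below 0.05 m and y of biscuit2 in the frame of basket between -0.115 and 0.115 m and x of biscuit2 in the frame of basket between -0.095 and 0.095 m and y of biscuit3 in the frame of basket between -0.115 and 0.115 m and x of biscuit3 in the frame of basket between -0.095 and 0.095 m), for 0.2 s.
At the end, for the whole second after the job is handed in: All three biscuits lie at rest inside the basket walls (below 50 mm over its underside); the caddy stands upright at rest on the cork mat, its origin within 32 mm of the mat's centre, flap shut (under 0.15 rad) (all of step 2 and linear speed of each of biscuit1, biscuit2, biscuit3 below 0.03 m/s and angle between caddy's own z axis and vertical below 0.06 rad and height (world z) of caddy below 0.009 m and horizontal distance between caddy and mat below 0.032 m and value of joint flap below 0.15 rad and linear speed of caddy below 0.02 m/s); the robot touches nothing.
It fails at once if the caddy is tipped past 0.92 rad (53 degrees) (angle between caddy's own z axis and vertical above 0.92 rad).
It fails at once if a biscuit is spilled outside the basket (low down, away from the caddy and beyond the basket's walls), or is touched by the fingers (contact force between the fingers and biscuit1 above 0.2 N or contact force between the fingers and biscuit2 above 0.2 N or contact force between the fingers and biscuit3 above 0.2 N or (height (world z) of biscuit1 below 0.03 m and distance between biscuit1 and caddy above 0.1 m and (y of biscuit1 in the frame of basket above 0.125 m or y of biscuit1 in the frame of basket below -0.125 m or x of biscuit1 in the frame of basket above 0.105 m or x of biscuit1 in the frame of basket below -0.105 m)) or (height (world z) of biscuit2 below 0.03 m and distance between biscuit2 and caddy above 0.1 m and (y of biscuit2 in the frame of basket above 0.125 m or y of biscuit2 in the frame of basket below -0.125 m or x of biscuit2 in the frame of basket above 0.105 m or x of biscuit2 in the frame of basket below -0.105 m)) or (height (world z) of biscuit3 below 0.03 m and distance between biscuit3 and caddy above 0.1 m and (y of biscuit3 in the frame of basket above 0.125 m or y of biscuit3 in the frame of basket below -0.125 m or x of biscuit3 in the frame of basket above 0.105 m or x of biscuit3 in the frame of basket below -0.105 m))).
It fails at once if a biscuit is flung or dropped from a height (faster than 1.6 m/s) (linear speed of any of biscuit1, biscuit2, biscuit3 above 1.6 m/s).
It fails at once if the caddy is banged down on the mat (over 45 N) (contact force between caddy and mat above 45 N).
It fails at once if the basket is pushed more than 25 mm or tipped, or the mug, jar or coffee press is moved more than 20 mm (distance of basket from where it was at the start of the episode above 0.025 m or angle between basket's own z axis and vertical above 0.2 rad or distance of any of mug, jar, press from where it was at the start of the episode above 0.02 m).
It also fails if it takes over 70 s, if anything falls off the work surface, if the arm or the gripper's body presses on something with over 40 N, if the wrist force passes 120 N, or if a joint passes its speed limit or range.

ROBOT

A 6-joint arm with a two-finger parallel gripper is mounted at the origin on the work surface. World frame = base frame: x ahead of the robot, y to its left, z up, the work surface at z = 0. Lengths are in mm, angles in degrees, forces in N, time in s.
With the tool pointing down it reaches from about 300 to 850 mm from the base axis. Payload 4.2 kg.
Tool frame: the origin (TCP) lies midway between the tips of the shut fingers; the grasp point (between the pads) lies 19 mm behind it; z points along the fingers, y is the line along which they close (so a half turn about z gives the same grasp; the last joint's range is limited). The gripper opens to 91 mm and grips with 3 to 60 N. Pads are 32 mm wide; open, the fingers measure 118 mm over their backs; the gripper's body (76 mm by 178 mm) begins 60 mm behind the grasp point.
Start: joints at [-1.146, 18.312, 89.639, -0, 72.044, -1.146], TCP at [575.018, 0, 189.776] pointing down, gripper open.
Joint ranges: [-177.97, 177.97], [-48.28, 115.42], [12.27, 149.76], [-77.06, 257.06], [2.81, 150.46], [-146.56, 146.56]. Speed limits (degrees/s): [147.25, 147.25, 180, 180, 180, 180].

INTERFACE

Orientations are given as [roll, pitch, yaw] about the fixed x, y, z axes, in that order (R = Rz(yaw) Ry(pitch) Rx(roll)).
In Python, from workcell import env gives the robot as it stands.
- The arm moves only by the shell command python3 -m jog 'ROWS' [FORCE]. ROWS is a JSON object of lists of equal length, an entry for each row: "jaw": the finger opening in mm, from 0 to 91.2; "slide": the shift along the tool's x, y, z in units of 30 mm (1.0 is 30 mm), a list of three; "spin": the turn about the tool's z in units of 8 degrees (1.0 is 8 degrees). In form: {"jaw": [jaw, ...], "slide": [[dx, dy, dz], ...], "spin": [spin, ...]}. A call has 1 to 10 rows; each row shifts and turns the commanded pose from where the row before left it, along the tool's axes as they then stand; what a row does not reach is not made up. A row lasts 1/10 s, in which the tool goes at most 50 mm and 8.59 degrees, less where a joint would pass 70% of its speed; a pose out of reach is approached as far as the arm can. A call is refused whole if a number of a shift passes 1 or a number of a turn 1, either way. A call with a gripper value outside its range is refused whole. The fingers move at their own pace and stop on an object; FORCE is the grip in N (left out, the last holds). Time passes only in rows, so rows that do not move let the fingers close. It gives the time, the measured TCP pose, the force, the opening and the grip force at its end, in the units of the state.
- env.state(): the state, without advancing time (a new reading comes with each control period).
- env.grab_frame(name): name is "scene" or "side" or "wrist"; returns the picture (420x560x3 uint8, red, green, blue); there is no depth.
- env.camera_model(name): a dict with "fx", "fy", "cx", "cy" (pixels), "camera_from_world" (4x4, takes a point from world to camera coordinates). Camera axes: x right, y up, looking along -z (the intrinsics and any distortion apply to the point x, -y, -z); pixel columns grow to the right and rows downward; lengths in mm; the calibration is good to about 2 mm. The wrist camera is an equidistant fisheye: a pixel r from the principal point sees the ray r / f radians off the axis. A picture is of the moment at which its call begins: read the wrist's pose just before it. camera_model takes no time and is no camera call; for the wrist camera it gives the pose at the moment of the call.
- env.job_done(): hands the job in; it is judged then, once.
The state is a dict: "time_s": time; "qpos": joint angles; "qvel": joint speeds; "effort": joint torques, N m; "ee_pos": TCP position; "ee_rot": TCP orientation; "force": force on the tool from outside, world axes, zero at the start; "torque": the same for the moment, N m; "gripper_width": finger opening in mm; "gripper_force": force on a finger pad.
Only numpy, scipy, OpenCV 4.12 (cv2) and the standard library are available. Lean on these libraries where they do the work, as an engineer would, in place of code of your own. Each camera call takes 0.05 s, during which the arm holds its last target. There are 200 camera calls.

## Working session

There is one attempt and no reset: what is moved stays moved. The work goes in short steps, Python scripts to look and compute and a shell command to move; the robot and the scene stay as the last step left them, time stands still between calls to the robot, and variables do not carry over. Pictures are saved under pics/ and viewed, at most 10 in all, crops included, and the job is handed in when it is done.

```bash
ls -la; mkdir -p pics; cat > h.py <<'E'
import numpy as np, cv2
from workcell import env
def grab(n,f):
    m=env.camera_model(n); im=env.grab_frame(n); cv2.imwrite('pics/'+f,im[:,:,::-1]); return m,im
def ray(m,u,v):
    T=np.array(m['camera_from_world']); d=np.array([(u-m['cx'])/m['fx'],-(v-m['cy'])/m['fy'],-1.])
    R=T[:3,:3]; return -R.T@T[:3,3], R.T@d
def onz(m,u,v,z):
    o,d=ray(m,u,v); return (o+d*(z-o[2])/d[2]).round(1)
def proj(m,p):
    T=np.array(m['camera_from_world']); c=T[:3,:3]@np.array(p,float)+T[:3,3]
    return (m['cx']+m['fx']*c[0]/-c[2], m['cy']+m['fy']*c[1]/c[2])
E
python3 - <<'E'
from h import *
s=env.state(); print(s)
for n in('scene','side'):
    m,i=grab(n,n+'0.png'); print(m)
a=cv2.imread('pics/scene0.png');
E
python3 -m jog --help | head -40
```

```text
total 12
drwxr-xr-x  3 agent agent 4096 Nov 28 23:32 .
drwxr-xr-x 23 root  root  4096 Nov 28 23:32 ..
drwxr-xr-x  2 agent agent 4096 Nov 28 23:32 pics
{'time_s': 0.0, 'qpos': array([-1.14458141e+00,  1.83525014e+01,  8.97065898e+01,  1.06401631e-03,
        7.20429096e+01, -1.14538349e+00]), 'qvel': array([-0.0116257 , -0.01587041, -0.03191186,  0.05729394,  0.01310512,
        0.02791051]), 'effort': array([-5.01459035e-04, -4.12465632e+01, -2.31973493e+01,  7.28826877e-02,
        4.58198413e-02, -1.41870069e-04]), 'ee_pos': array([5.74455631e+02, 3.13908457e-02, 1.88910443e+02]), 'ee_rot': array([-1.79898040e+02, -3.05033119e-03,  9.00004704e+01]), 'force': array([0.1834351 , 0.35801059, 0.47019376]), 'torque': array([-0.02187365,  0.05908548, -0.01801215]), 'gripper_force': 0.0, 'gripper_width': 91.24010288598335}
{'fx': 432.7691358726236, 'fy': 432.7691358726236, 'cx': 283.40432789685474, 'cy': 210.5713660996312, 'camera_from_world': array([[-4.50931212e-01,  8.92530801e-01, -7.05763821e-03,
         8.44457468e+01],
       [-7.69777011e-01, -3.84885969e-01,  5.09221116e-01,
         3.99355749e+02],
       [ 4.51779145e-01,  2.35056503e-01,  8.60606789e-01,
        -1.49636709e+03],
       [ 0.00000000e+00,  0.00000000e+00,  0.00000000e+00,
         1.00000000e+00]])}
{'fx': 487.2840822734209, 'fy': 487.2840822734209, 'cx': 281.6279954111359, 'cy': 209.42361941404582, 'camera_from_world': array([[ 8.89903093e-01, -4.55781334e-01, -1.83264831e-02,
        -3.80557916e+02],
       [ 2.53142079e-01,  4.60034533e-01,  8.51050713e-01,
        -2.78090980e+02],
       [-3.79462214e-01, -7.61991866e-01,  5.24763589e-01,
        -9.81198529e+02],
       [ 0.00000000e+00,  0.00000000e+00,  0.00000000e+00,
         1.00000000e+00]])}invalid input: not JSON, or not a number
```

View pics/scene0.png

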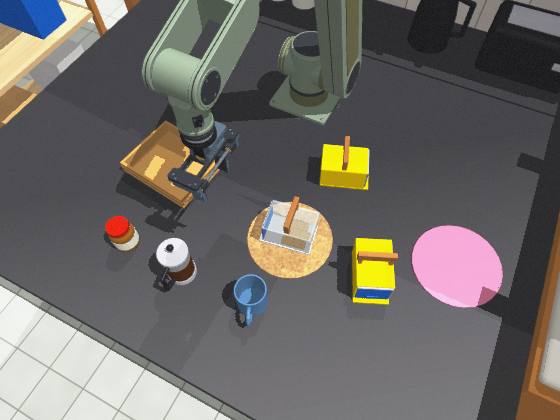

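View pics/side0.png

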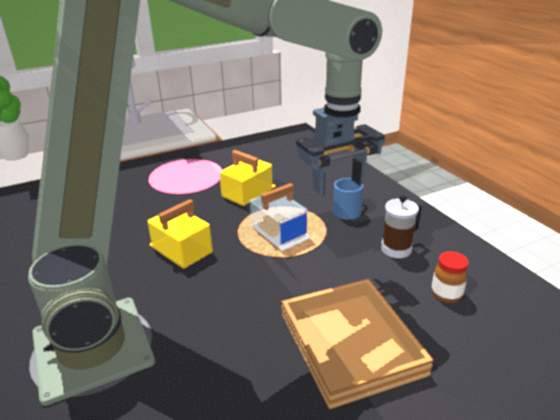

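```bash
python3 - <<'E'
from h import *
m={n:env.camera_model(n) for n in('scene','side')}
S,D=m['scene'],m['side']
im={n:cv2.imread(f'pics/{n}0.png') for n in m}
def blob(n,lo,hi,roi):
    x0,y0,x1,y1=roi; h=cv2.cvtColor(im[n],cv2.COLOR_BGR2HSV)[y0:y1,x0:x1]
    k=cv2.inRange(h,np.array(lo),np.array(hi)); ys,xs=np.nonzero(k)
    pts=np.c_[xs+x0,ys+y0].astype(np.float32); return pts
# mat ellipse
p=blob('scene',(8,60,90),(25,255,255),(240,190,340,285)); hull=cv2.convexHull(p); e=cv2.fitEllipse(hull)
print('mat scene ellipse',e,onz(S,*e[0],4))
for dx,dy in((248,240),(333,238),(290,275)): print(onz(S,dx,dy,4))
p=blob('side',(8,60,90),(25,255,255),(230,185,335,260)); e=cv2.fitEllipse(cv2.convexHull(p)); print('mat side',e,onz(D,*e[0],4))
# basket rim corners from side view z=45
for q in((283,299),(375,282),(430,350),(335,388)): print('bskside',onz(D,*q,45))
for q in((121,162),(168,122),(184,205)): print('bskscene',onz(S,*q,45))
# bystanders
for n,q,z in(('mug',(251,287),90),('jar',(118,226),95),('press',(172,250),157)): print(n,onz(S,*q,z))
for n,q,z in(('mug',(348,185),90),('jar',(453,262),95),('press',(400,208),150)): print(n,onz(D,*q,z))
# bar ends
for q in((297,199),(286,231)): print('bar scene',onz(S,*q,129))
for q in((263,204),(293,189)): print('bar side',onz(D,*q,129))
print('yellow',onz(S,346,150,129),onz(S,378,256,129))
c=cv2.resize(im['scene'][185:290,230:345],None,fx=5,fy=5,interpolation=cv2.INTER_CUBIC)
d=cv2.resize(im['side'][175:255,230:335],None,fx=5,fy=5,interpolation=cv2.INTER_CUBIC)
c=cv2.resize(c,(400,365));d=cv2.resize(d,(400,305));o=np.zeros((365,800,3),np.uint8);o[:,:400]=c;o[:305,400:]=d
cv2.imwrite('pics/crop0.png',o)
E
```

```text
mat scene ellipse ((289.6007385253906, 238.38616943359375), (80.63448333740234, 84.43948364257812), 85.01518249511719) [526.9 191.1   4. ]
[583.5  89.4   4. ]
[471.5 299.    4. ]
[624.4 240.6   4. ]
mat side ((273.8511657714844, 218.146728515625), (76.97510528564453, 105.27740478515625), 111.00941467285156) [531.7 251.1   4. ]
bskside [381.2 -98.9  45. ]
bskside [ 583.9 -145.8   45. ]
bskside [ 557.4 -350.9   45. ]
bskside [ 357.2 -339.8   45. ]
bskscene [ 542.4 -366.3   45. ]
bskscene [ 347.4 -330.6   45. ]
bskscene [ 584.6 -112.9   45. ]
mug [726.1 185.1  90. ]
jar [ 736.8 -205.6   95. ]
press [749.3 -10.5 157. ]
mug [730.2 183.4  90. ]
jar [ 730.2 -217.6   95. ]
press [709.9 -56.5 150. ]
bar scene [472.5 184.8 129. ]
bar scene [569.7 201.5 129. ]
bar side [453.3 145.3 129. ]
bar side [553.4 175.9 129. ]
yellow [265.8 236.7 129. ] [531.3 430.5 129. ]
```

View pics/crop0.png

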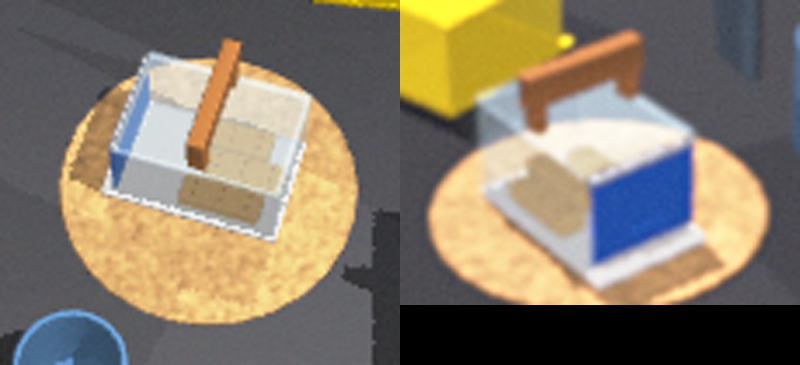

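```bash
python3 -m jog '{"jaw":[91,91,91,91,91,91,91,91,91,91],"slide":[[0,0.5,-1],[0,0.5,-1],[0,1,-1],[0,1,-1],[0,1,-1],[0,1,-1],[0,1,-1],[0,1,0],[0,1,0],[0,1,0]],"spin":[0,0,0,0,0,0,0,0,0,0]}'
python3 -m jog '{"jaw":[91,91,91,91,91,91],"slide":[[0,1,0],[0,1,0],[0,1,0],[0,1,0],[0,1,0],[0,1,0]],"spin":[0,0,0,0,0,0]}'; python3 -c "
from workcell import env
s=env.state();print(s['qpos'],s['ee_pos'],s['ee_rot'])"
```

```text
time_s: 1.1
ee_pos: [815.1, -0.1, 367.2]
ee_rot: [179.1, -0.0, 90.0]
force: [1.3, -0.1, -0.2]
gripper_width: 91.2
gripper_force: 0.0
time_s: 1.7
ee_pos: [892.3, -0.0, 315.3]
ee_rot: [172.8, 0.0, 90.0]
force: [-0.2, 0.4, -0.7]
gripper_width: 90.7
gripper_force: 0.0
[-7.78360901e-01  5.13555907e+01  1.23036573e+01  1.00530647e-01
  1.09140148e+02 -7.37465756e-01] [ 8.92290496e+02 -2.48551002e-02  3.15289901e+02] [1.72798801e+02 2.34931457e-03 8.99978947e+01]
```

```bash
python3 -m jog '{"jaw":[91,91,91,91,91,91,91,91],"slide":[[0,1,0],[0,1,0],[0,1,0],[0,1,0],[0,1,0],[0,1,0],[0,1,0],[0,1,0]],"spin":[0,0,0,0,0,0,0,0]}'|sed -n 2,3p;
python3 -m jog '{"jaw":[91,91,91,91,91],"slide":[[0,-1,0],[0,-1,0],[0,-1,0],[0,-1,0],[0,-1,0]],"spin":[0,0,0,0,0]}'|sed -n 2,3p
```

```text
ee_pos: [977.3, -0.0, 271.1]
ee_rot: [164.2, 0.0, 90.0]
ee_pos: [839.4, -0.0, 233.6]
ee_rot: [164.2, 0.0, 90.0]
```

```bash
for i in 1 2; do :; done; python3 -m jog '{"jaw":[91,91,91,91,91,91,91,91,91,91],"slide":[[0,-0.95,-0.4],[0,-0.95,-0.4],[0,-0.95,-0.4],[0,-0.95,-0.4],[0,-0.95,-0.4],[0,-0.95,-0.4],[0,-0.95,-0.4],[0,-0.95,-0.4],[0,-0.95,-0.4],[0,-0.95,-0.4]],"spin":[0,0,0,0,0,0,0,0,0,0]}'|sed -n 2,3p;
python3 -m jog '{"jaw":[91,91,91,91,91,91,91],"slide":[[0,-0.95,-0.3],[0,-0.95,-0.3],[0,-0.95,-0.3],[0,-0.95,-0.3],[0,-0.95,-0.3],[0,-0.95,-0.3],[0,-0.95,-0.3]],"spin":[0,0,0,0,0,0,0]}'|sed -n 2,3p;python3 -c "
from workcell import env
s=env.state();print(s['qpos'],s['ee_pos'],s['ee_rot'])"
```

```text
ee_pos: [532.7, -0.1, 272.3]
ee_rot: [164.2, 0.0, 90.0]
ee_pos: [323.6, -0.0, 278.7]
ee_rot: [164.2, 0.0, 90.0]
[ -2.91980008 -18.25764083 115.47437575   0.85926083  66.96759323
  -3.15165444] [ 3.23627442e+02 -1.85573823e-02  2.78720131e+02] [1.64162761e+02 7.25953375e-03 9.00044912e+01]
```

```bash
for k in 1; do python3 -m jog '{"jaw":[91,91,91],"slide":[[0,-0.95,-0.27],[0,-0.95,-0.27],[0,-0.95,-0.27]],"spin":[0,0,0]}'|sed -n 2,3p;python3 -c "
from workcell import env
s=env.state();print(s['qpos'].round(1))"; python3 -m jog '{"jaw":[91,91],"slide":[[0,-0.95,-0.27],[0,-0.95,-0.27]],"spin":[0,0]}'|sed -n 2,3p;python3 -c "
from workcell import env
s=env.state();print(s['qpos'].round(1))"; done
```

```text
ee_pos: [234.7, 0.0, 278.9]
ee_rot: [164.2, 0.0, 90.0]
[ -4.8 -28.3 119.8   1.4  72.7  -5. ]
ee_pos: [175.4, 0.1, 279.0]
ee_rot: [164.2, 0.0, 90.1]
[ -8.4 -35.2 121.6   2.3  78.   -8.7]
```

```bash
python3 - <<'E'
import numpy as np
from scipy.optimize import least_squares
D=[(18.35,89.707,72.043,574.5,188.9,180),(51.356,12.304,109.14,892.3,315.3,172.8),(-18.258,115.474,66.968,323.6,278.7,164.2),(-28.3,119.8,72.7,234.7,278.9,164.2),(-35.2,121.6,78.,175.4,279,164.2)]
r=np.radians
def fk(p,q2,q3,q5):
    a,b,c,h,o=p; A=r(q2);B=r(q2+q3);C=r(q2+q3+q5)
    # e: small constant elbow offset perpendicular to forearm
    R=a*np.sin(A)+b*np.sin(B)+c*np.sin(C)+o*np.cos(B); Z=h+a*np.cos(A)+b*np.cos(B)+c*np.cos(C)-o*np.sin(B)
    return R,Z
f=lambda p:np.ravel([np.subtract(fk(p,*d[:3]),d[3:5]) for d in D])
s=least_squares(f,[425,390,250,300,0]);p=s.x;print(p.round(1),s.fun.round(1))
# q5=2.81 with vertical tool
for q2 in range(27,80,6): print(q2,177.2-q2,np.round(fk(p,q2,177.2-q2,2.81)))
print('q3 max')
for q2 in range(-48,31,8): print(q2,round(180-q2-149.7),np.round(fk(p,q2,149.7,180-q2-149.7)))
E
```

```text
[591.  417.4 361.4 143.1  25.7] [-0.2 -0.1  0.   0.5  0.6 -0.   0.1  0.2 -0.7 -0.5]
27 150.2 [ 263. -110.]
33 144.2 [ 316. -141.]
39 138.2 [ 367. -177.]
45 132.2 [ 413. -219.]
51 126.19999999999999 [ 454. -265.]
57 120.19999999999999 [ 490. -315.]
63 114.19999999999999 [ 521. -368.]
69 108.19999999999999 [ 546. -425.]
75 102.19999999999999 [ 565. -483.]
q3 max
-48 78 [-36.  67.]
-40 70 [ 4. 70.]
-32 62 [44. 66.]
-24 54 [84. 57.]
-16 46 [121.  43.]
-8 38 [156.  23.]
0 30 [188.  -1.]
8 22 [217. -29.]
16 14 [241. -61.]
24 6 [261. -96.]
```

```bash
python3 - <<'E'
from h import *
S=env.camera_model('scene');D=env.camera_model('side')
print('cams',ray(S,280,210)[0].round(),ray(D,280,210)[0].round())
for n,q,z in[('toaster',(555,70),0),('toaster top',(500,5),150),('kettle base',(425,48),0),('wallbase?',(470,2),0),('cabinet R',(540,300),0),('cab low',(500,419),0),('edge front',(0,285),0),('edge front2',(220,419),0),('topleft shelf',(55,60),0),('topleft',(100,10),0)]: print(n,onz(S,*q,z))
for n,q,z in[('sink',(215,140),0),('splash base',(280,105),0),('splash base L',(40,160),0),('faucet',(135,130),0),('plant',(12,155),0),('wood wall base',(400,165),0)]: print(n,onz(D,*q,z))
grab('wrist','wrist0.png')
E
```

```text
cams [1022.  430. 1085.] [  37. -793.  745.]
toaster [-505.8  740.3    0. ]
toaster top [-545.9  473.4  150. ]
kettle base [-413.8  288.5    0. ]
wallbase? [-763.7  367.4    0. ]
cabinet R [395. 848.   0.]
cab low [721.5 818.4   0. ]
edge front [ 993.8 -436.2    0. ]
edge front2 [1006.8  252.8    0. ]
topleft shelf [ 252.7 -910.9    0. ]
topleft [ -56.2 -951.8    0. ]
sink [582.3 859.1   0. ]
splash base [ 973.6 1082.     0. ]
splash base L [ -25.9 1001.1    0. ]
faucet [ 336.  1112.9   -0. ]
plant [-113.5 1097.8   -0. ]
wood wall base [1056.8  349.7    0. ]
```

View pics/wrist0.png

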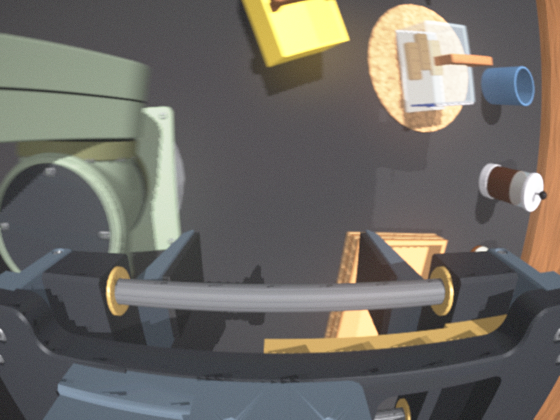

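```bash
cat >> h.py <<'E'
from scipy.spatial.transform import Rotation as Ro
def tool(s=None):
    s=s or env.state(); return s['ee_pos'],Ro.from_euler('xyz',s['ee_rot'],degrees=True).as_matrix()
def show():
    s=env.state(); p,R=tool(s); z=R[:,2]
    print('t%.1f'%s['time_s'],'p',p.round(1),'rot',s['ee_rot'].round(1),'q',s['qpos'].round(0),'toolz',z.round(3),'tilt%.1f'%np.degrees(np.arccos(-z[2])),'toolY az%.1f'%np.degrees(np.arctan2(R[1,1],R[0,1])),'w%.1f f%.1f'%(s['gripper_width'],s['gripper_force']),'F',s['force'].round(1))
def to(*pts):
    "tool-axis units (30mm) for going to world points in turn, and rows needed"
    p,R=tool()
    for t in pts:
        u=R.T@(np.array(t,float)-p)/30; n=int(np.ceil(max(abs(u).max(),np.linalg.norm(u)/1.6)))or 1; print(t,'total',u.round(2),'rows',n,'each',(u/n).round(3)); p=np.array(t,float)
E
cat > s.sh <<'E'
python3 -c "
from h import *
show()
$1"
E
chmod +x s.sh
python3 -m jog '{"jaw":[91,91,91,91,91,91,91,91,91,91],"slide":[[0,0,-0.4],[0,0,-0.4],[0,0,-0.4],[0,0,-0.4],[0,0,-0.4],[0,0,-0.4],[0,0,-0.4],[0,0,-0.4],[0,0,-0.4],[0,0,-0.4]],"spin":[-1,-1,-1,-1,-1,-1,-1,-1,-1,-1]}' >/dev/null; ./s.sh 'to((150,250,600),(-250,200,650),(-350,30,680),(-550,30,700))'
```

```text
t6.2 p [ 1.44e+02 -1.00e-01  3.95e+02] rot [177.3  15.6 170. ] q [-14. -37. 106.   4.  96. -94.] toolz [ 0.273 -0.001 -0.962] tilt15.8 toolY az80.7 w90.9 f0.0 F [ 0.6  1.2 -0.4]
(150, 250, 600) total [-0.63  8.56 -6.52] rows 9 each [-0.07   0.951 -0.725]
(-250, 200, 650) total [11.92 -3.72 -5.24] rows 12 each [ 0.993 -0.31  -0.437]
(-350, 30, 680) total [ 1.94 -6.08 -1.87] rows 7 each [ 0.277 -0.869 -0.267]
(-550, 30, 700) total [ 6.14 -1.05 -2.46] rows 7 each [ 0.878 -0.15  -0.352]
```

```bash
python3 -m jog '{"jaw":[91,91,91,91,91,91,91,91,91],"slide":[[-0.07,0.95,-0.73],[-0.07,0.95,-0.73],[-0.07,0.95,-0.73],[-0.07,0.95,-0.73],[-0.07,0.95,-0.73],[-0.07,0.95,-0.73],[-0.07,0.95,-0.73],[-0.07,0.95,-0.73],[-0.07,0.95,-0.73]],"spin":[0,0,0,0,0,0,0,0,0]}' >/dev/null; python3 -m jog '{"jaw":[91,91,91,91,91,91,91,91,91,91],"slide":[[1,-0.31,-0.44],[1,-0.31,-0.44],[1,-0.31,-0.44],[1,-0.31,-0.44],[1,-0.31,-0.44],[1,-0.31,-0.44],[1,-0.31,-0.44],[1,-0.31,-0.44],[1,-0.31,-0.44],[1,-0.31,-0.44]],"spin":[0,0,0,0,0,0,0,0,0,0]}' >/dev/null; ./s.sh 'to((-250,200,650),(-350,30,680),(-550,30,700))'
```

```text
t8.2 p [-169.   126.3  581.2] rot [177.5  13.7 170.1] q [151.  -8.  65.  -9. 134.  65.] toolz [ 0.24   0.002 -0.971] tilt13.9 toolY az80.7 w90.7 f0.0 F [1.1 0.  0.5]
(-250, 200, 650) total [ 2.46  2.08 -2.87] rows 3 each [ 0.818  0.694 -0.956]
(-350, 30, 680) total [ 2.01 -6.08 -1.78] rows 7 each [ 0.287 -0.869 -0.255]
(-550, 30, 700) total [ 6.22 -1.05 -2.25] rows 7 each [ 0.889 -0.15  -0.321]
```

```bash
python3 -m jog '{"jaw":[91,91,91,91,91,91,91,91],"slide":[[0.56,-0.5,-0.5],[0.56,-0.5,-0.5],[0.56,-0.5,-0.5],[0.56,-0.5,-0.5],[0.56,-0.5,-0.5],[0.56,-0.5,-0.5],[0.56,-0.5,-0.5],[0.56,-0.5,-0.5]],"spin":[0,0,0,0,0,0,0,0]}' >/dev/null; ./s.sh 'to((-550,20,800))'
```

```text
t8.9 p [-345.    30.6  655.5] rot [177.6  13.4 170. ] q [174.  12.  31.  -3. 150.  92.] toolz [ 0.236  0.001 -0.972] tilt13.6 toolY az80.6 w91.2 f0.0 F [-1.   0.2 -0.3]
(-550, 20, 800) total [ 5.37 -1.27 -6.29] rows 7 each [ 0.767 -0.182 -0.899]
```

```bash
python3 -m jog '{"jaw":[91,91,91,91,91,91],"slide":[[0.75,-0.1,-0.8],[0.75,-0.1,-0.8],[0.75,-0.1,-0.8],[0.75,-0.1,-0.8],[0.75,-0.1,-0.8],[0.75,-0.1,-0.8]],"spin":[0,0,0,0,0,0]}' >/dev/null; ./s.sh
```

```text
t9.6 p [-464.5   34.6  635.9] rot [177.9   8.6 170.2] q [175.  24.  14.  -3. 150.  93.] toolz [ 0.154  0.011 -0.988] tilt8.9 toolY az80.5 w91.3 f0.0 F [-0.6  1.  -0.7]
```

```bash
python3 -m jog '{"jaw":[91,91,91,91,91,91],"slide":[[0.3,-0.1,-1],[0.3,-0.1,-1],[0.3,-0.1,-1],[0.3,-0.1,-1],[0.3,-0.1,-1],[0.3,-0.1,-1]],"spin":[0,0,0,0,0,0]}' >/dev/null; ./s.sh
```

```text
t10.2 p [-453.    19.6  655.9] rot [178.2   5.2 170.3] q [177.  23.  12.  -2. 150.  95.] toolz [ 0.094  0.017 -0.995] tilt5.5 toolY az80.5 w91.3 f0.0 F [1.3 0.5 0.2]
```

```bash
python3 -m jog '{"jaw":[91,91,91,91,91,91,91,91],"slide":[[0.4,0.1,-1],[0.4,0.1,-1],[0.4,0.1,-1],[0.4,0.1,-1],[0.4,0.1,-1],[0.4,0.1,-1],[0.4,0.1,-1],[0.4,0.1,-1]],"spin":[0,0,0,0,0,0,0,0]}' >/dev/null; ./s.sh 'to((-300,250,550),(20,400,450))'
```

```text
t10.9 p [-427.5   46.   675.5] rot [178.3   2.7 170.4] q [174.  20.  12.  -3. 150.  91.] toolz [ 0.052  0.021 -0.998] tilt3.2 toolY az80.5 w90.8 f0.0 F [ 0.  -0.   0.7]
(-300, 250, 550) total [-2.85  7.29  4.54] rows 8 each [-0.357  0.911  0.567]
(20, 400, 450) total [-9.51  6.6   3.98] rows 10 each [-0.951  0.66   0.398]
```

```bash
python3 -m jog '{"jaw":[91,91,91,91,91,91],"slide":[[0.75,0,-0.8],[0.75,0,-0.8],[0.75,0,-0.8],[0.75,0,-0.8],[0.75,0,-0.8],[0.75,0,-0.8]],"spin":[0,0,0,0,0,0]}' >/dev/null; ./s.sh 'to((-300,250,550),(20,400,450),(420,300,300),(515,192,260))'; python3 - <<'E'
import sys; sys.path.insert(0,'.')
from h import *
S=env.camera_model('scene');D=env.camera_model('side')
def tri(a,b):
    o1,d1=ray(S,*a);o2,d2=ray(D,*b)
    A=np.c_[d1,-d2]; t=np.linalg.lstsq(A,o2-o1,rcond=None)[0]; p,q=o1+d1*t[0],o2+d2*t[1]; return ((p+q)/2).round(1),np.linalg.norm(p-q).round(1)
# bar top corners from colour mask: rect in each view
im={n:cv2.imread(f'pics/{n}0.png') for n in('scene','side')}
for n,roi in(('scene',(265,190,320,245)),('side',(245,170,320,225))):
    x0,y0,x1,y1=roi;h=cv2.cvtColor(im[n],cv2.COLOR_BGR2HSV)[y0:y1,x0:x1]
    k=cv2.inRange(h,np.array((3,140,70)),np.array((13,255,215)))
    nc,l,st,ce=cv2.connectedComponentsWithStats(k);i=1+st[1:,4].argmax();ys,xs=np.nonzero(l==i)
    P=np.c_[xs+x0,ys+y0].astype(np.float32);r=cv2.minAreaRect(P);print(n,st[i],cv2.boxPoints(r).round(1).tolist())
    if n=='scene': a=P
    else: b=P
print('scene ends on z=129',[onz(S,*q,129) for q in((297,197),(287,231))],'side',[onz(D,*q,129) for q in((262,193),(293,183.5))])
E
```

```text
t11.6 p [-441.    50.7  664. ] rot [178.4   4.3 170.4] q [173.  22.  12.  -3. 150.  90.] toolz [ 0.078  0.015 -0.997] tilt4.5 toolY az80.5 w90.8 f0.0 F [0.4 1.4 0.5]
(-300, 250, 550) total [-3.23  7.22  4.25] rows 8 each [-0.404  0.903  0.532]
(20, 400, 450) total [-9.41  6.6   4.23] rows 10 each [-0.941  0.66   0.423]
(420, 300, 300) total [-13.29  -1.22   5.97] rows 14 each [-0.95  -0.087  0.426]
(515, 192, 260) total [-3.62 -3.06  1.52] rows 4 each [-0.904 -0.766  0.38 ]
scene [19 37  5  7 20] [[284.0, 227.0], [288.0, 227.0], [288.0, 233.0], [284.0, 233.0]]
side [ 17  15  31  24 238] [[260.79998779296875, 195.39999389648438], [292.0, 185.0], [296.29998779296875, 197.89999389648438], [265.1000061035156, 208.3000030517578]]
scene ends on z=129 [array([467. , 182.2, 129. ]), array([568.5, 203.7, 129. ])] side [array([474.4, 195.9, 129. ]), array([567.4, 202. , 129. ])]
```

```bash
python3 -m jog '{"jaw":[91,91,91,91,91,91,91,91,91,91],"slide":[[0,0,-1],[0,0,-1],[0,0,-1],[0,0,-1],[0,0,-1],[0,0,-1],[0,0,-1],[0,0,-1],[0,0,-1],[0,0,-1]],"spin":[0,0,0,0,0,0,0,0,0,0]}' >/dev/null; ./s.sh 'to((-300,250,550),(20,400,450),(420,300,300),(515,192,260))'
```

```text
t12.6 p [-366.5   38.4  719.5] rot [178.5  -3.6 170.6] q [174.  14.  12.  -3. 150.  90.] toolz [-0.057  0.036 -0.998] tilt3.9 toolY az80.5 w90.9 f0.0 F [-0.1  0.3 -0.8]
(-300, 250, 550) total [-1.38  7.18  5.76] rows 8 each [-0.172  0.897  0.72 ]
(20, 400, 450) total [-9.89  6.61  2.9 ] rows 10 each [-0.989  0.661  0.29 ]
(420, 300, 300) total [-13.98  -1.21   4.11] rows 14 each [-0.999 -0.086  0.294]
(515, 192, 260) total [-3.79 -3.06  1.02] rows 4 each [-0.947 -0.765  0.255]
```

```bash
for k in 1 2 3; do python3 -m jog '{"jaw":[91,91,91,91,91,91,91,91,91,91],"slide":[[0,1,0.4],[0,1,0.4],[0,1,0.4],[0,1,0.4],[0,1,0.4],[0,1,0.4],[0,1,0.4],[0,1,0.4],[0,1,0.4],[0,1,0.4]],"spin":[0.6,0.6,0.6,0.6,0.6,0.6,0.6,0.6,0.6,0.6]}' >/dev/null; done; ./s.sh 'to((518,195,260))'
```

```text
t15.6 p [281.2 179.8 326.4] rot [-176.8    2.    26.4] q [27. -7. 99.  3. 90. 91.] toolz [-0.056  0.035 -0.998] tilt3.8 toolY az-63.7 w90.9 f0.0 F [0.4 0.2 0.8]
(518, 195, 260) total [7.37 3.16 1.79] rows 8 each [0.921 0.395 0.223]
```

```bash
python3 -m jog '{"jaw":[91,91,91,91,91,91,91,91,91],"slide":[[0.92,0.35,0.22],[0.92,0.35,0.22],[0.92,0.35,0.22],[0.92,0.35,0.22],[0.92,0.35,0.22],[0.92,0.35,0.22],[0.92,0.35,0.22],[0.92,0.35,0.22],[0,0,0]],"spin":[0.29,0.29,0.29,0.29,0.29,0.29,0.29,0.29,0]}' >/dev/null; ./s.sh "
m,i=grab('wrist','wrist1.png'); print({k:m[k] for k in('fx','fy','cx','cy')})
grab('scene','scene1.png')"
```

```text
t16.4 p [514.5 172.2 258.5] rot [-177.6    3.     7.9] q [15. 15. 85.  3. 83. 97.] toolz [-0.058  0.034 -0.998] tilt3.9 toolY az-82.2 w91.1 f0.0 F [-0.9 -0.5 -0.9]
{'fx': 325.19226210127806, 'fy': 325.19226210127806, 'cx': 279.3724236708707, 'cy': 210.86086703704308}
```

View pics/wrist1.png

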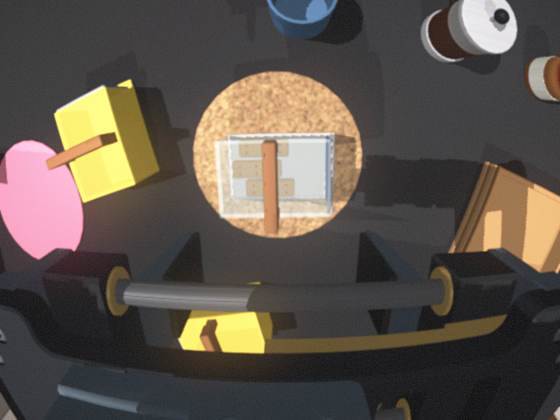

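```bash
cat >> h.py <<'E'
def wz(m,u,v,z):
    T=np.array(m['camera_from_world']);R=T[:3,:3]; a=np.array([u-m['cx'],v-m['cy']])/m['fx']; t=np.linalg.norm(a)
    d=R.T@np.array([a[0]/t*np.sin(t),-a[1]/t*np.sin(t),-np.cos(t)]); o=-R.T@T[:3,3]; return (o+d*(z-o[2])/d[2]).round(1)
E
python3 - <<'E'
from h import *
m=env.camera_model('wrist'); im=cv2.imread('pics/wrist1.png')
h=cv2.cvtColor(im,cv2.COLOR_BGR2HSV)[130:245,245:300]; k=cv2.inRange(h,np.array((3,130,60)),np.array((13,255,200)))
nc,l,st,ce=cv2.connectedComponentsWithStats(k);i=1+st[1:,4].argmax();ys,xs=np.nonzero(l==i);P=np.c_[xs+245,ys+130].astype(np.float32)
b=cv2.boxPoints(cv2.minAreaRect(P));print(st[i],b.round(1).tolist())
b=b[b[:,1].argsort()]; e1=b[:2].mean(0);e2=b[2:].mean(0)
A,B=wz(m,*e1,129),wz(m,*e2,129);print(A,B,'len',np.linalg.norm(A-B),'mid',(A+B)/2,'az',np.degrees(np.arctan2(*(A-B)[1::-1])))
w=[wz(m,*q,129) for q in b];print('widths',np.linalg.norm(w[0]-w[1]),np.linalg.norm(w[2]-w[3]))
q=[wz(m,*p,4) for p in((277,71),(193,155),(362,150))];print('mat',q)
A_=np.array([[2*p[0],2*p[1],1] for p in q]);c=np.linalg.solve(A_,[p[0]**2+p[1]**2 for p in q]);print('centre',c[:2],'R',np.sqrt(c[2]+c[0]**2+c[1]**2))
print('basket near corner',wz(m,489,163,45))
show()
to((515,192,260))
E
```

```text
[27 90  3  4  7] [[272.0, 220.0], [274.0, 220.0], [274.0, 223.0], [272.0, 223.0]]
[477.8 180.  129. ] [474.5 179.5 129. ] len 3.3376638536557386 mid [476.15 179.75 129.  ] az 8.615648184164083
widths 2.1213203435596384 2.1213203435596384
mat [array([641.2, 204.4,   4. ]), array([510.8, 307.8,   4. ]), array([552.1,  72.6,   4. ])]
centre [522.49856472 188.62817059] R 119.74465057500913
basket near corner [ 576.3 -109.8   45. ]
t16.6 p [512.1 172.9 260.2] rot [-177.5    3.     8. ] q [16. 15. 85.  3. 83. 97.] toolz [-0.058  0.035 -0.998] tilt3.9 toolY az-82.1 w90.9 f0.0 F [-0.1  0.4  0.6]
(515, 192, 260) total [ 0.18 -0.62  0.02] rows 1 each [ 0.184 -0.617  0.025]
```

```bash
python3 - <<'E'
from h import *
m=env.camera_model('wrist')
A,B=wz(m,269.5,141,129),wz(m,272,235,129);c=(A+B)/2
print(A,B,'len',np.linalg.norm(A-B),'mid',c,'az',np.degrees(np.arctan2(*(A-B)[1::-1])))
p,R=tool()
# grasp point 19 behind TCP; want grasp point at caddy_grip z=120 (bar mid at 4+116)
g=np.array([c[0],c[1],120.]); tcp=g+19*R[:,2]; to(tcp-60*R[:,2],tcp)
E
```

```text
[559.6 194.4 129. ] [460.6 178.8 129. ] len 100.22155456786729 mid [510.1 186.6 129. ] az 8.954794128851246
[512.47241805 185.1602082  160.90597306] total [ 0.24 -0.26  3.32] rows 4 each [ 0.061 -0.065  0.829]
[509.00058676 187.26722059 101.04357346] total [0. 0. 2.] rows 3 each [0.    0.    0.667]
```

```bash
python3 -m jog '{"jaw":[91,91,91,91,91,91,91,91,91],"slide":[[0.06,-0.06,0.83],[0.06,-0.06,0.83],[0.06,-0.06,0.83],[0.06,-0.06,0.83],[0,0,0.5],[0,0,0.5],[0,0,0.5],[0,0,0.5],[0,0,0]],"spin":[0,0,0,0,-0.1,0,0,0,0]}' | tail -3; ./s.sh; python3 -m jog '{"jaw":[30,20,10,5,5,5,5,5],"slide":[[0,0,0],[0,0,0],[0,0,0],[0,0,0],[0,0,0],[0,0,0],[0,0,0],[0,0,0]],"spin":[0,0,0,0,0,0,0,0]}' 45; ./s.sh
```

```text
force: [-0.4, -0.1, 0.1]
gripper_width: 90.9
gripper_force: 0.0
t17.4 p [507.3 186.8 100.7] rot [-177.5    3.1    8.9] q [ 17.  21. 100.   3.  62.  97.] toolz [-0.059  0.034 -0.998] tilt3.9 toolY az-81.2 w90.9 f0.0 F [-0.4 -0.1  0.1]
time_s: 18.25
ee_pos: [509.6, 186.8, 101.5]
ee_rot: [-177.5, 2.9, 8.8]
force: [-0.2, -0.2, -0.4]
gripper_width: 29.8
gripper_force: 0.0
t18.2 p [509.6 186.8 101.5] rot [-177.5    2.9    8.8] q [ 17.  21. 100.   3.  62.  97.] toolz [-0.056  0.035 -0.998] tilt3.8 toolY az-81.3 w29.8 f0.0 F [-0.2 -0.2 -0.4]
```

```bash
python3 -m jog '{"jaw":[5,5,5,5,5],"slide":[[0,0,0],[0,0,0],[0,0,0],[0,0,0],[0,0,0]],"spin":[0,0,0,0,0]}' 45; python3 -m jog '{"jaw":[5,5,5,5,5,5],"slide":[[0,0,-0.1],[0,0,-0.2],[0,0,-0.3],[0,0,-0.4],[0,0,-0.4],[0,0,-0.4]],"spin":[0,0,0,0,0,0]}' 45; ./s.sh "grab('side','side2.png')"
```

```text
time_s: 18.75
ee_pos: [509.7, 187.3, 101.6]
ee_rot: [-177.5, 2.8, 8.8]
force: [-0.6, 2.9, 0.9]
gripper_width: 13.2
gripper_force: 44.8
time_s: 19.35
ee_pos: [513.0, 184.9, 156.8]
ee_rot: [-177.5, 2.8, 8.8]
force: [0.3, -0.2, -3.5]
gripper_width: 13.5
gripper_force: 44.8
t19.4 p [513.  184.9 156.8] rot [-177.5    2.8    8.8] q [17. 18. 95.  3. 69. 97.] toolz [-0.055  0.036 -0.998] tilt3.8 toolY az-81.3 w13.5 f44.8 F [ 0.3 -0.2 -3.5]
```

View pics/side2.png

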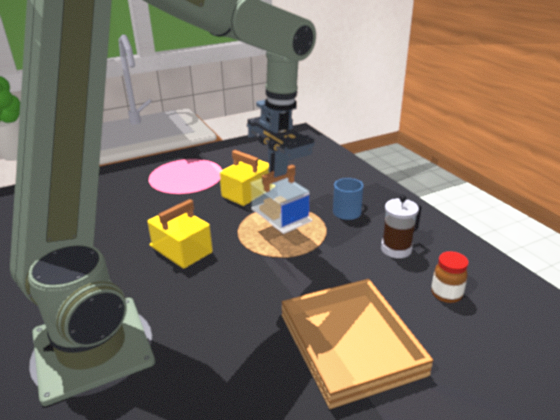

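```bash
python3 -m jog '{"jaw":[5,5,5,5,5,5,5,5,5,5],"slide":[[0,0,-0.6],[0,0,-0.9],[0,-0.1,-1],[0,-0.3,-1],[0,-0.5,-0.9],[0,-0.7,-0.7],[0,-0.9,-0.5],[0,-0.9,-0.4],[0,-0.9,-0.4],[0,-0.9,-0.4]],"spin":[0,-0.2,-0.4,-0.5,-0.5,-0.5,-0.5,-0.5,-0.5,-0.5]}' 45 >/dev/null; python3 -m jog '{"jaw":[5,5,5,5,5,5,5,5,5,5],"slide":[[0,-0.9,-0.4],[0,-0.9,-0.4],[0,-0.9,-0.4],[0,-0.9,-0.4],[0,-0.9,-0.4],[0,-0.9,-0.4],[0,-0.9,-0.3],[0,-0.9,-0.3],[0,-0.9,-0.3],[0,-0.9,-0.3]],"spin":[-0.5,-0.5,-0.5,-0.5,-0.5,-0.5,-0.5,-0.5,-0.5,-0.5]}' 45 >/dev/null;./s.sh 'to((0,560,600))'
```

```text
t21.4 p [230.4 444.8 493.7] rot [-176.5   -1.5   81.7] q [ 59.  10.  59.   4. 111.  68.] toolz [-0.056  0.035 -0.998] tilt3.8 toolY az-8.2 w13.4 f44.8 F [ 0.7 -0.1 -3.8]
(0, 560, 600) total [ 2.78 -8.35 -2.97] rows 9 each [ 0.309 -0.928 -0.33 ]
```

```bash
python3 -m jog '{"jaw":[5,5,5,5,5,5,5,5,5],"slide":[[0.08,-0.95,-0.33],[0.08,-0.95,-0.33],[0.08,-0.95,-0.33],[0.08,-0.95,-0.33],[0.08,-0.95,-0.33],[0.08,-0.95,-0.33],[0.08,-0.95,-0.33],[0.08,-0.8,-0.33],[0.08,-0.6,-0.33]],"spin":[-0.4,-0.4,-0.4,-0.4,-0.4,-0.4,-0.4,-0.4,-0.4]}' 45 >/dev/null; ./s.sh 'to((0,900,900))'
```

```text
t22.3 p [ -4.8 446.5 596.8] rot [-177.7   -3.1  110.5] q [ 86.   8.  45.   4. 125.  68.] toolz [-0.056  0.036 -0.998] tilt3.8 toolY az20.6 w13.7 f44.8 F [ 1.2  0.5 -2.7]
(0, 900, 900) total [14.62  5.07 -9.55] rows 15 each [ 0.975  0.338 -0.637]
```

```bash
python3 -m jog '{"jaw":[5,5,5,5,5,5,5,5,5,5],"slide":[[0.4,0.14,-0.3],[0.7,0.25,-0.4],[0.94,0.33,-0.5],[0.94,0.33,-0.5],[0.94,0.33,-0.5],[0.94,0.33,-0.5],[0.94,0.33,-0.5],[0.94,0.33,-0.5],[0.94,0.33,-0.5],[0.94,0.33,-0.5]],"spin":[0,0,0,0,0,0,0,0,0,0]}' 45 >/dev/null; ./s.sh 'to((0,1000,950))'
```

```text
t23.3 p [ -2.8 619.1 606.2] rot [-179.4   -8.5  110.2] q [ 87.  28.  12.   5. 132.  70.] toolz [-0.06   0.136 -0.989] tilt8.5 toolY az20.2 w13.4 f44.8 F [ 0.   0.  -4.4]
(0, 1000, 950) total [13.45  4.37 -9.62] rows 14 each [ 0.961  0.312 -0.687]
```

```bash
python3 -m jog '{"jaw":[5,5,5,5,5,5,5,5,5,5],"slide":[[0.94,0.33,-0.5],[0.94,0.33,-0.5],[0.94,0.33,-0.5],[0.94,0.33,-0.5],[0.94,0.33,-0.5],[0.94,0.33,-0.4],[0.94,0.33,-0.4],[0.94,0.33,-0.4],[0.94,0.33,-0.4],[0.94,0.33,-0.4]],"spin":[0,0,0,0,0,0,0,0,0,0]}' 45 >/dev/null; ./s.sh 'to((0,1000,950))'
```

```text
t24.3 p [ -1.9 729.3 585.3] rot [177.3 -18.3 110.3] q [ 87.  32.  12.   5. 118.  70.] toolz [-0.065  0.31  -0.949] tilt18.4 toolY az19.5 w13.6 f44.8 F [ 0.5  0.5 -3.7]
(0, 1000, 950) total [11.82  3.61 -8.74] rows 12 each [ 0.985  0.301 -0.728]
```

```bash
python3 -m jog '{"jaw":[5,5,5,5,5,5,5,5,5,5],"slide":[[0.7,0.25,-0.9],[0.7,0.25,-0.9],[0.7,0.25,-0.9],[0.7,0.25,-0.9],[0.7,0.25,-0.9],[0.8,0.25,-0.8],[0.8,0.25,-0.8],[0.8,0.25,-0.8],[0.8,0.25,-0.8],[0.8,0.25,-0.8]],"spin":[0,0,0,0,0,0,0,0,0,0]}' 45 >/dev/null; ./s.sh 'to((0,1000,950))'
```

```text
t25.3 p [  5.1 696.5 686.3] rot [173.1 -29.7 111.4] q [ 85.  25.  12.   7. 113.  70.] toolz [-0.067  0.501 -0.863] tilt30.4 toolY az18.0 w13.5 f44.8 F [-0.5 -0.1 -4.2]
(0, 1000, 950) total [12.59  3.86 -2.5 ] rows 13 each [ 0.968  0.297 -0.192]
```

```bash
python3 -m jog '{"jaw":[5,5,5,5,5,5,5,5,5,5],"slide":[[0.9,0.28,-0.6],[0.9,0.28,-0.6],[0.9,0.28,-0.6],[0.9,0.28,-0.6],[0.9,0.28,-0.6],[0.9,0.28,-0.5],[0.9,0.28,-0.5],[0.9,0.28,-0.5],[0.9,0.28,-0.5],[0.9,0.28,-0.5]],"spin":[0,0,0,0,0,0,0,0,0,0]}' 45 >/dev/null; ./s.sh "
grab('scene','scene3.png');to((420,420,560))"
```

```text
t26.3 p [  4.4 708.6 759.6] rot [167.9 -41.1 113.7] q [ 85.  21.  12.   7. 104.  70.] toolz [-0.067  0.673 -0.737] tilt42.5 toolY az15.7 w13.6 f44.8 F [-0.1 -0.1 -3.7]
(420, 420, 560) total [-15.23   9.54  -2.48] rows 16 each [-0.952  0.596 -0.155]
```

View pics/scene3.png

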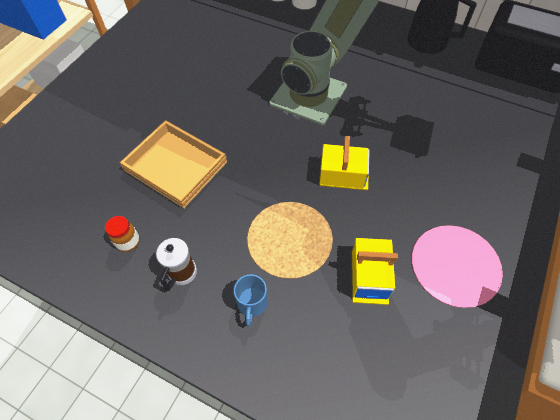

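```bash
python3 -m jog '{"jaw":[5,5],"slide":[[0.9,0.28,-0.5],[0.9,0.28,-0.5]],"spin":[0,0]}' 45 >/dev/null; ./s.sh "
to((380,440,580),(520,100,420),(470,-230,330))
S=env.camera_model('scene')
b=np.array([onz(S,*q,45) for q in((121,162),(168,123),(226,160),(184,206))]);print(b,b.mean(0))
im=cv2.imread('pics/scene3.png');h=cv2.cvtColor(im,cv2.COLOR_BGR2HSV)[195:285,240:340];k=cv2.inRange(h,np.array((8,60,110)),np.array((25,255,255)))
ys,xs=np.nonzero(cv2.morphologyEx(k,cv2.MORPH_OPEN,np.ones((3,3))));e=cv2.minEnclosingCircle(np.c_[xs+240,ys+195].astype(np.float32));f=cv2.fitEllipse(cv2.convexHull(np.c_[xs+240,ys+195].astype(np.float32)));print(f,onz(S,*f[0],4))"
```

```text
t26.6 p [  4.7 707.8 776. ] rot [166.7 -43.3 114.4] q [ 85.  21.  12.   8. 103.  71.] toolz [-0.067  0.703 -0.708] tilt44.9 toolY az15.2 w13.3 f44.8 F [ 0.7 -0.3 -4.4]
(380, 440, 580) total [-14.16   8.51  -2.48] rows 15 each [-0.944  0.567 -0.166]
(520, 100, 420) total [-12.57   0.62  -4.5 ] rows 13 each [-0.967  0.048 -0.346]
(470, -230, 330) total [-8.85 -4.93 -5.5 ] rows 9 each [-0.983 -0.548 -0.611]
[[ 542.4 -366.3   45. ]
 [ 350.9 -328.2   45. ]
 [ 395.1  -87.8   45. ]
 [ 587.4 -111.1   45. ]] [ 468.95 -223.35   45.  ]
((289.3522033691406, 239.70257568359375), (76.87389373779297, 85.73385620117188), 90.6659927368164) [530.9 192.3   4. ]
```

```bash
python3 -m jog '{"jaw":[5,5,5,5,5,5,5,5,5,5],"slide":[[-0.4,0.25,-0.07],[-0.8,0.45,-0.12],[-0.95,0.57,-0.17],[-0.95,0.57,-0.17],[-0.95,0.57,-0.17],[-0.95,0.57,-0.17],[-0.95,0.57,-0.17],[-0.95,0.57,-0.17],[-0.95,0.57,-0.17],[-0.95,0.57,-0.17]],"spin":[0,0,0,0,0,0,0,0,0,0]}' 45 >/dev/null;  python3 -m jog '{"jaw":[5,5,5,5,5,5],"slide":[[-0.95,0.57,-0.17],[-0.95,0.57,-0.17],[-0.95,0.57,-0.17],[-0.95,0.57,-0.17],[-0.95,0.57,-0.17],[-0.95,0.5,-0.2]],"spin":[0,0,0,0,0,0]}' 45 >/dev/null;./s.sh 'to((520,100,420),(470,-230,330))'
```

```text
t28.1 p [388.4 429.9 575.4] rot [166.5 -43.2 114.4] q [22.  4. 69. 42. 91. 10.] toolz [-0.062  0.702 -0.709] tilt44.8 toolY az15.1 w13.4 f44.8 F [-0.4  0.9 -5.2]
(520, 100, 420) total [-12.17   0.48  -4.32] rows 13 each [-0.936  0.037 -0.332]
(470, -230, 330) total [-8.86 -4.91 -5.49] rows 9 each [-0.984 -0.546 -0.61 ]
```

```bash
python3 -m jog '{"jaw":[5,5,5,5,5,5,5,5,5,5],"slide":[[-0.95,0.2,-0.3],[-0.95,0.04,-0.33],[-0.95,0.04,-0.33],[-0.95,0.04,-0.33],[-0.95,0.04,-0.33],[-0.95,0.04,-0.33],[-0.95,0.04,-0.33],[-0.95,0.04,-0.33],[-0.95,0.04,-0.33],[-0.95,0.04,-0.33]],"spin":[0,0,0,0,0,0,0,0,0,0]}' 45 >/dev/null;  python3 -m jog '{"jaw":[5,5,5],"slide":[[-0.95,0,-0.35],[-0.95,-0.1,-0.4],[-0.95,-0.3,-0.5]],"spin":[0,0,0]}' 45 >/dev/null;./s.sh 'to((470,-230,330))'
```

```text
t29.4 p [513.3  89.6 417.7] rot [166.6 -43.  114.3] q [-18.  14.  78.  42. 104. -32.] toolz [-0.062  0.7   -0.712] tilt44.6 toolY az15.1 w13.7 f44.8 F [ 0.1 -0.5 -3.8]
(470, -230, 330) total [-8.66 -4.6  -5.29] rows 9 each [-0.962 -0.511 -0.587]
```

```bash
python3 -m jog '{"jaw":[5,5,5,5,5,5,5,5,5,5],"slide":[[-0.95,-0.5,-0.58],[-0.95,-0.5,-0.58],[-0.95,-0.5,-0.58],[-0.95,-0.5,-0.58],[-0.95,-0.5,-0.58],[-0.95,-0.5,-0.58],[-0.95,-0.5,-0.58],[-0.95,-0.5,-0.58],[-0.6,-0.3,-0.4],[-0.3,-0.15,-0.2]],"spin":[0,0,0,0,0,0,0,0,0,0]}' 45 >/dev/null; ./s.sh "
grab('side','side4.png')
grab('scene','scene4.png')
p,R=tool();print('lip',(p+80*R[:,1]+91*R[:,2]).round(1))
im=[cv2.imread('pics/%s4.png'%n) for n in('scene','side')]
o=np.hstack([cv2.resize(im[0][60:330,60:360],(400,360)),cv2.resize(im[1][120:420,200:520],(400,375))[:360]]);cv2.imwrite('pics/duo4.png',o)"
```

```text
t30.4 p [ 472.2 -224.9  332. ] rot [166.7 -43.1 114.2] q [-45.  28.  69.  30. 117. -58.] toolz [-0.064  0.701 -0.711] tilt44.7 toolY az15.1 w13.7 f44.8 F [ 0.4  0.1 -3.8]
lip [ 542.3 -139.2  281.3]
```

View pics/duo4.png

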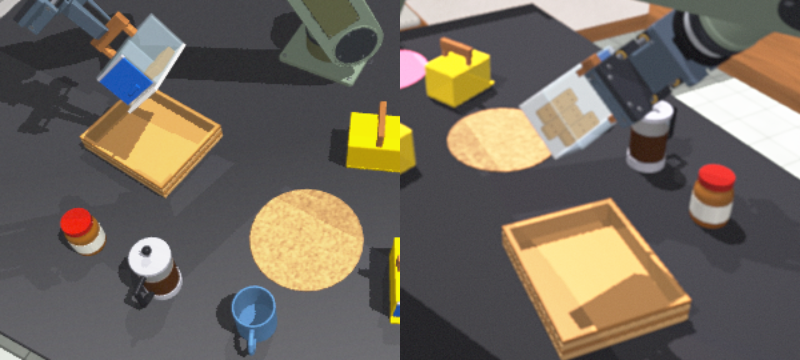

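```bash
python3 -m jog '{"jaw":[5,5,5,5,5],"slide":[[0,0,0],[0,0,0],[0,0,0],[0,0,0],[0,0,0]],"spin":[0.6,1,1,1,0.8]}' 45 >/dev/null; cat >> h.py <<'E'
def lip(*tgt):
    p,R=tool(); l=p+80*R[:,1]+91*R[:,2]; print('lip',l.round(1),'fwd tip %.1f'%np.degrees(np.arcsin(-R[2,1])))
    for t in tgt: to(p+np.array(t)-l)
E
./s.sh "lip((478,-175,90))"
```

```text
t31.1 p [ 472.  -220.9  334.1] rot [-159.9  -40.9   66.2] q [-45.  28.  69.  30. 117. -23.] toolz [-0.066  0.701 -0.71 ] tilt44.8 toolY az-10.3 w13.6 f44.9 F [ 0.5 -0.2 -3.1]
lip [ 542.  -170.9  248.8] fwd tip 15.1
[ 408.03015719 -224.98602676  175.36169062] total [-4.21 -0.63  3.8 ] rows 5 each [-0.842 -0.126  0.76 ]
```

```bash
python3 -m jog '{"jaw":[5,5,5,5,5,5],"slide":[[-0.4,-0.05,0.35],[-0.75,-0.1,0.65],[-0.85,-0.13,0.75],[-0.85,-0.13,0.75],[-0.75,-0.1,0.65],[-0.4,-0.1,0.35]],"spin":[0,0,0,0,0,0]}' 45 >/dev/null; python3 -m jog '{"jaw":[5,5,5],"slide":[[0,0,0],[0,0,0],[0,0,0]],"spin":[0.4,0.5,0.3]}' 45 >/dev/null; ./s.sh "lip((478,-180,90))"
```

```text
t31.9 p [ 411.8 -228.1  185.7] rot [-152.9  -37.1   55. ] q [-49.  29.  88.  25. 100. -27.] toolz [-0.065  0.701 -0.71 ] tilt44.8 toolY az-17.8 w13.0 f44.9 F [-0.2  0.4 -3.8]
lip [ 476.9 -187.1   92.1] fwd tip 21.3
[ 412.9628887  -220.9945043   183.65161382] total [ 0.13 -0.01  0.21] rows 1 each [ 0.13  -0.009  0.212]
```

```bash
python3 -m jog '{"jaw":[5,5,5,5,5,5,5,5,5,5],"slide":[[0.15,0,0],[0.15,0,0],[0.15,0,0],[0.15,0,0],[0.15,0,0],[0.15,0,0],[0.15,0,0],[0.15,0,0],[0.15,0,0],[0.15,0,0]],"spin":[0.4,0.4,0.4,0.4,0.4,0.4,0.4,0.4,0.4,0.4]}' 45 >/dev/null; cat >> h.py <<'E'
def weigh(n=8):
    f=[]
    for i in range(n): env.grab_frame('side'); f.append(env.state()['force'][2])
    print('Fz mean %.2f sd %.2f'%(np.mean(f),np.std(f)))
E
./s.sh "
weigh()
lip((475,-178,65))
grab('side','side5.png')"
```

```text
t33.0 p [ 441.3 -202.8  208. ] rot [-138.5  -18.6   25.2] q [-45.  28.  86.  27. 101.   9.] toolz [-0.065  0.701 -0.71 ] tilt44.8 toolY az-49.1 w13.5 f45.1 F [ 1.2 -0.6 -3.5]
Fz mean -3.80 sd 0.66
lip [ 474.9 -186.5   92. ] fwd tip 39.0
[ 440.22320637 -195.0077801   179.81424146] total [-0.17  0.4   0.84] rows 1 each [-0.171  0.401  0.835]
```

```bash
python3 -m jog '{"jaw":[5,5,5,5,5,5,5,5,5,5],"slide":[[-0.05,0.1,0.25],[-0.05,0.1,0.25],[-0.05,0.1,0.25],[0.13,0,0],[0.13,0,0],[0.13,0,0],[0.13,0,0],[0.13,0,0],[0.13,0,0],[0.13,0,0]],"spin":[0,0,0,0.35,0.35,0.35,0.35,0.35,0.35,0.35]}' 45 >/dev/null; ./s.sh "
weigh()
lip((475,-178,65))
grab('side','side6.png');grab('scene','scene6.png')"
```

```text
t34.4 p [ 464.4 -185.9  189. ] rot [-135.3   -5.    10.5] q [-43.  30.  87.  28.  99.  30.] toolz [-0.068  0.703 -0.708] tilt44.9 toolY az-74.5 w13.6 f45.1 F [-0.4  0.1 -3.4]
Fz mean -3.87 sd 0.54
lip [ 473.6 -177.4   69.1] fwd tip 44.4
[ 465.65944066 -186.93552348  185.47369162] total [0.03 0.12 0.08] rows 1 each [0.03  0.12  0.079]
```

```bash
python3 - <<'E'
import cv2,numpy as np
a=cv2.imread('pics/scene6.png')[70:230,90:290];b=cv2.imread('pics/side6.png')[190:410,260:480]
o=np.hstack([cv2.resize(a,(400,320),interpolation=2),cv2.resize(b,(400,400),interpolation=2)[:320]]);cv2.imwrite('pics/duo6.png',o)
E
```

```text
(no output)
```

View pics/duo6.png

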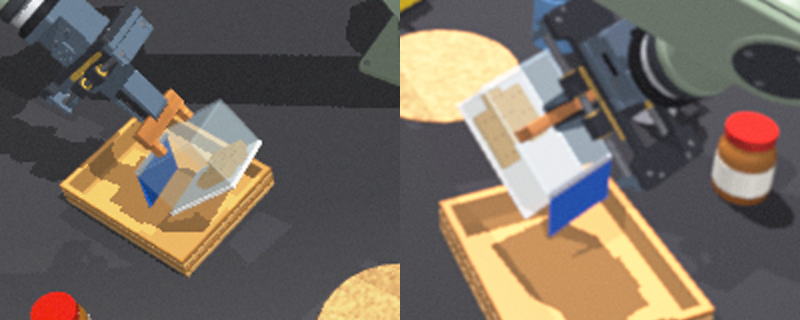

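```bash
python3 -m jog '{"jaw":[5,5,5],"slide":[[0.18,0,0],[0.18,0,0],[0,0,0]],"spin":[0.48,0.48,0]}' 45 >/dev/null; ./s.sh "
lip();a=env.grab_frame('side');cv2.imwrite('pics/k0.png',a[:,:,::-1])"
python3 -m jog '{"jaw":[5,5,5,5,5,5],"slide":[[0,0.6,0],[0,-0.8,0],[0,0.8,0],[0,-0.8,0],[0,0.4,0],[0,0,0]],"spin":[0,0,0,0,0,0]}' 50 >/dev/null; ./s.sh "
lip();a=env.grab_frame('side');cv2.imwrite('pics/k1.png',a[:,:,::-1])
b=cv2.imread('pics/k0.png');c=cv2.imread('pics/k1.png');
for k in(b,c):
    h=cv2.cvtColor(k,cv2.COLOR_BGR2HSV)
    # biscuit-tan centroid in the clear box (side crop)
    q=k[228:300,290:350];h=h[228:300,290:350];m=cv2.inRange(h,np.array((12,60,90)),np.array((28,160,235)));ys,xs=np.nonzero(m);print(len(xs),xs.mean()+290,ys.mean()+228)"
```

```text
t35.2 p [ 475.5 -184.6  190.4] rot [-135.1    0.2    5.2] q [-42.  30.  86.  29.  99.  38.] toolz [-0.066  0.702 -0.709] tilt44.9 toolY az-85.1 w13.6 f45.1 F [-0.4 -0.5 -4.5]
lip [ 474.3 -177.2   69.4] fwd tip 44.9
t35.9 p [ 475.1 -190.1  184.6] rot [-135.1    0.3    5.1] q [-43.  31.  85.  29.  99.  38.] toolz [-0.067  0.702 -0.709] tilt44.9 toolY az-85.2 w13.6 f50.0 F [-0.9 -0.  -3.6]
lip [ 473.7 -182.7   63.6] fwd tip 44.9
979 324.51787538304393 257.98978549540345
191 327.4554973821989 272.1256544502618
```

```bash
./s.sh "
weigh(6);lip()
a=env.grab_frame('side')[:,:,::-1];s=env.grab_frame('scene')[:,:,::-1];cv2.imwrite('pics/k2.png',a)
b=cv2.imread('pics/k0.png')
for nm,k in(('k0',b),('k1',cv2.imread('pics/k1.png')),('k2',a)):
    h=cv2.cvtColor(np.ascontiguousarray(k),cv2.COLOR_BGR2HSV)
    m=cv2.inRange(h,np.array((12,60,90)),np.array((28,160,235)))
    nc,l,st,ce=cv2.connectedComponentsWithStats(m[200:400,260:440]);print(nm,[(st[i,:].tolist(),(ce[i]+[260,200]).round().tolist()) for i in range(1,nc) if st[i,4]>60])
d=cv2.absdiff(np.ascontiguousarray(a),b).max(2);d[:, :260]=0;nc,l,st,ce=cv2.connectedComponentsWithStats((d>40).astype(np.uint8));print('diff',[(st[i].tolist()) for i in range(1,nc) if st[i,4]>60])"
```

```text
t35.9 p [ 475.1 -189.6  185. ] rot [-135.1    0.3    5.1] q [-43.  31.  85.  29.  99.  38.] toolz [-0.067  0.703 -0.708] tilt44.9 toolY az-85.2 w13.4 f50.0 F [ 0.2  0.7 -2.3]
Fz mean -3.05 sd 0.40
lip [ 474.2 -181.4   65.2] fwd tip 44.9
k0 [([104, 21, 22, 43, 195], [374.0, 242.0]), ([57, 36, 48, 30, 594], [336.0, 250.0]), ([47, 39, 21, 39, 394], [317.0, 260.0]), ([28, 95, 52, 25, 676], [310.0, 307.0]), ([21, 96, 152, 104, 5827], [364.0, 353.0])]
k1 [([106, 26, 22, 43, 183], [376.0, 247.0]), ([70, 45, 44, 21, 232], [350.0, 255.0]), ([28, 95, 40, 25, 610], [307.0, 307.0]), ([21, 99, 152, 101, 5716], [364.0, 354.0])]
k2 [([69, 25, 58, 43, 423], [361.0, 250.0]), ([21, 95, 152, 105, 6378], [359.0, 349.0])]
diff [[350, 78, 180, 142, 3667], [390, 97, 58, 67, 264], [260, 104, 32, 22, 81], [520, 157, 16, 46, 167], [345, 185, 40, 12, 119], [390, 202, 11, 19, 65], [397, 207, 7, 16, 72], [454, 206, 67, 44, 414], [449, 210, 52, 17, 220], [311, 216, 41, 17, 127], [403, 232, 16, 13, 66], [306, 235, 59, 44, 1081], [330, 244, 46, 23, 306], [327, 278, 54, 47, 813]]
```

```bash
python3 -m jog '{"jaw":[5,5,5,5,5,5,5],"slide":[[0,-0.2,-0.2],[0,-0.3,-0.3],[0,-0.3,-0.3],[0,0,0],[0,-0.4,-0.4],[0,-0.5,-0.5],[0,-0.5,-0.5]],"spin":[0,0,0,0,0,0,0]}' 50 >/dev/null; ./s.sh "
weigh(4);grab('side','side7.png');grab('scene','scene7.png')
a=cv2.imread('pics/scene7.png')[70:230,90:290];b=cv2.imread('pics/side7.png')[190:410,260:480]
o=np.hstack([cv2.resize(a,(400,320),interpolation=2),cv2.resize(b,(400,400),interpolation=2)]if 0 else [np.vstack([cv2.resize(a,(400,320),interpolation=2),np.zeros((80,400,3),np.uint8)]),cv2.resize(b,(400,400),interpolation=2)]);cv2.imwrite('pics/duo7.png',o)"
```

```text
t37.0 p [ 475.7 -188.5  280.2] rot [-135.1    0.3    5.2] q [-42.  27.  78.  30. 109.  44.] toolz [-0.067  0.703 -0.708] tilt44.9 toolY az-85.2 w13.2 f50.0 F [ 0.2 -0.4 -2. ]
Fz mean -2.21 sd 1.62
```

View pics/duo7.png

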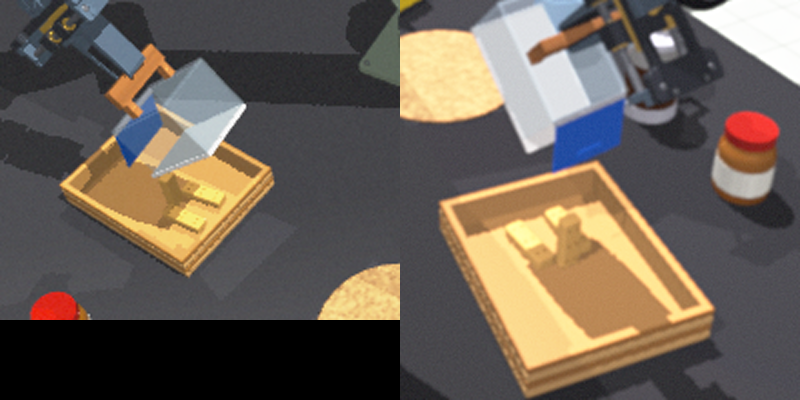

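```bash
./s.sh "to((300,-450,360),(20,-640,340))"
```

```text
t37.3 p [ 475.5 -188.4  278.3] rot [-135.1    0.4    5.1] q [-42.  27.  78.  30. 109.  44.] toolz [-0.068  0.703 -0.708] tilt44.9 toolY az-85.2 w13.6 f50.0 F [-0.1  0.3 -2.7]
(300, -450, 360) total [-6.62  3.89 -7.66] rows 8 each [-0.828  0.486 -0.958]
(20, -640, 340) total [-9.86  4.39 -3.35] rows 10 each [-0.986  0.439 -0.335]
```

```bash
python3 -m jog '{"jaw":[5,5,5,5,5,5,5,5],"slide":[[-0.8,0.3,-0.96],[-0.83,0.4,-0.96],[-0.83,0.5,-0.96],[-0.83,0.5,-0.96],[-0.83,0.5,-0.96],[-0.83,0.5,-0.96],[-0.83,0.5,-0.96],[-0.83,0.5,-0.96]],"spin":[0,0,0,0,0,0,0,0]}' 50 >/dev/null; python3 -m jog '{"jaw":[5,5,5,5,5,5,5,5,5,5],"slide":[[-1,0.44,-0.34],[-1,0.44,-0.34],[-1,0.44,-0.34],[-1,0.44,-0.34],[-1,0.44,-0.34],[-1,0.44,-0.34],[-1,0.44,-0.34],[-1,0.44,-0.34],[-1,0.44,-0.34],[-1,0.44,-0.34]],"spin":[0,0,0,0,0,0,0,0,0,0]}' 50 >/dev/null; ./s.sh "to((20,-900,480))"
```

```text
t39.1 p [  14.4 -627.2  333.1] rot [-135.6    0.2    5.2] q [-88.  53.  21.  -5. 150.  -7.] toolz [-0.066  0.696 -0.715] tilt44.4 toolY az-85.0 w13.8 f50.0 F [-1.  -0.2 -2.6]
(20, -900, 480) total [-0.66  3.06 -9.84] rows 10 each [-0.066  0.306 -0.984]
```

```bash
python3 -m jog '{"jaw":[5,5,5,5,5,5,5,5,5,5],"slide":[[0,0,-1],[0,0,-1],[0,0,-1],[0,0,-1],[0,0,-1],[0,0,-1],[0,0,-1],[0,0,-1],[0,0,-1],[0,0,-1]],"spin":[0,0,0,0,0,0,0,0,0,0]}' 50 >/dev/null; ./s.sh
```

```text
t40.1 p [  21.7 -622.9  394.8] rot [-144.7    1.2    5.9] q [-87.  48.  16.  -6. 150.  -7.] toolz [-0.077  0.573 -0.816] tilt35.3 toolY az-84.9 w13.3 f49.9 F [ 0.   0.  -2.8]
```

```bash
python3 -m jog '{"jaw":[5,5,5,5,5,5,5,5,5,5],"slide":[[0,-0.7,-1],[0,-0.7,-1],[0,-0.7,-1],[0,-0.7,-1],[0,-0.7,-1],[0,-0.6,-1],[0,-0.6,-1],[0,-0.6,-1],[0,-0.6,-1],[0,-0.6,-1]],"spin":[0,0,0,0,0,0,0,0,0,0]}' 50 >/dev/null; ./s.sh
```

```text
t41.1 p [  14.4 -476.   554.5] rot [-153.3    2.3    6.6] q [-87.  28.  28.  -7. 150.  -9.] toolz [-0.088  0.443 -0.892] tilt26.8 toolY az-84.6 w13.5 f49.9 F [ 0.5 -0.5 -3.6]
```

```bash
python3 -m jog '{"jaw":[5,5,5,5,5,5,5,5,5,5],"slide":[[0,0,-1],[0,0,-1],[0,0,-1],[0,0,-1],[0,0,-1],[0,0,-1],[0,0,-1],[0,-0.3,-1],[0,-0.3,-1],[0,-0.3,-1]],"spin":[0,0,0,0,0,0,0,0,0,0]}' 50 >/dev/null; ./s.sh;  python3 -m jog '{"jaw":[5,5,5,5,5,5,5,5],"slide":[[0,-0.3,-1],[0,-0.3,-1],[0,-0.3,-1],[0,-0.3,-1],[0,-0.3,-1],[0,-0.3,-1],[0,-0.3,-1],[0,-0.3,-1]],"spin":[0,0,0,0,0,0,0,0]}' 50 >/dev/null; ./s.sh
```

```text
t42.1 p [  20.1 -453.3  606.4] rot [-162.4    3.8    7.2] q [-85.  24.  23.  -9. 150.  -9.] toolz [-0.101  0.292 -0.951] tilt18.0 toolY az-84.0 w13.4 f49.9 F [ 0.2  0.2 -2.5]
t42.9 p [  20.4 -381.4  662.5] rot [-169.5    5.1    7.5] q [-84.  16.  24. -11. 150. -10.] toolz [-0.111  0.17  -0.979] tilt11.7 toolY az-83.4 w13.8 f49.8 F [ 0.   0.1 -3. ]
```

```bash
python3 -m jog '{"jaw":[5,5,5,5,5,5,5],"slide":[[1,0,0],[1,-0.1,0],[1,-0.1,0],[1,-0.1,0],[1,-0.1,0],[1,-0.1,0],[1,0,0]],"spin":[0,0,0,0,0,0,0]}' 50 >/dev/null; ./s.sh 'to((320,-480,800))'
```

```text
t43.6 p [ 226.9 -339.1  646.5] rot [-169.5    5.1    7.5] q [-58.  18.  23.  -0. 150.  25.] toolz [-0.111  0.169 -0.979] tilt11.7 toolY az-83.4 w13.4 f49.8 F [-1.   0.1 -3.4]
(320, -480, 800) total [ 2.    4.01 -6.15] rows 7 each [ 0.285  0.573 -0.879]
```

```bash
python3 -m jog '{"jaw":[5,5,5,5,5,5,5,5,5,5],"slide":[[0.2,0.3,-1],[0.2,0.3,-1],[0.2,0.3,-1],[0.2,0.3,-1],[0.2,0.3,-1],[0.1,0.1,-1],[0.1,0.1,-1],[0.1,0.1,-1],[0.1,0.1,-1],[0.1,0.1,-1]],"spin":[0,0,0,0,0,0,0,0,0,0]}' 50 >/dev/null; ./s.sh
```

```text
t44.6 p [ 247.  -350.4  676.6] rot [-177.6    1.1    7.1] q [-56.  20.  12.   0. 150.  27.] toolz [-0.024  0.04  -0.999] tilt2.7 toolY az-83.0 w13.3 f49.8 F [-1.   0.3 -4.1]
```

```bash
./s.sh "to((400,-50,480),(519,190,190))"
```

```text
t44.6 p [ 247.  -350.4  676.6] rot [-177.6    1.1    7.1] q [-56.  20.  12.   0. 150.  27.] toolz [-0.024  0.04  -0.999] tilt2.7 toolY az-83.0 w13.3 f49.8 F [-1.   0.3 -4.1]
(400, -50, 480) total [ 6.42 -9.03  6.82] rows 10 each [ 0.642 -0.903  0.682]
(519, 190, 190) total [ 5.1  -7.04  9.88] rows 10 each [ 0.51  -0.704  0.988]
```

```bash
python3 -m jog '{"jaw":[5,5,5,5,5,5,5,5,5,5],"slide":[[0.4,-0.5,0.4],[0.64,-0.9,0.68],[0.64,-0.9,0.68],[0.64,-0.9,0.68],[0.64,-0.9,0.68],[0.64,-0.9,0.68],[0.64,-0.9,0.68],[0.64,-0.9,0.68],[0.64,-0.9,0.68],[0.64,-0.9,0.68]],"spin":[0,0,0,0,0,0,0,0,0,0]}' 50 >/dev/null; python3 -m jog '{"jaw":[5,5,5,5,5,5,5,5,5],"slide":[[0.5,-0.7,0.9],[0.5,-0.7,0.9],[0.5,-0.7,0.9],[0.5,-0.7,0.9],[0.5,-0.7,0.9],[0.5,-0.7,0.9],[0.5,-0.7,0.9],[0.5,-0.7,0.9],[0.4,-0.5,0.5]],"spin":[0,0,0,0,0,0,0,0,0]}' 50 >/dev/null; ./s.sh "to((519,190,125),(519,190,103))"
```

```text
t46.5 p [495.6 144.1 261. ] rot [-177.5    1.4    7.1] q [13. 11. 89.  3. 81. 96.] toolz [-0.029  0.04  -0.999] tilt2.9 toolY az-82.9 w13.4 f49.8 F [-0.7 -0.4 -3. ]
(519, 190, 125) total [ 1.07 -1.22  4.57] rows 5 each [ 0.215 -0.245  0.913]
(519, 190, 103) total [0.02 0.03 0.73] rows 1 each [0.018 0.032 0.732]
```

```bash
python3 -m jog '{"jaw":[5,5,5,5,5,5,5,5],"slide":[[0.2,-0.25,0.6],[0.2,-0.25,0.8],[0.2,-0.25,0.8],[0.2,-0.25,0.8],[0.2,-0.2,0.6],[0.07,0,0.4],[0,0,0.3],[0,0,0]],"spin":[0,0,0,0,0,0,0,0]}' 50 >/dev/null; ./s.sh "to((519,190,103))
weigh(4)"
```

```text
t47.3 p [520.4 187.4 134.5] rot [-177.5    1.3    7.1] q [17. 19. 97.  3. 65. 99.] toolz [-0.027  0.04  -0.999] tilt2.8 toolY az-83.0 w13.1 f49.8 F [ 0.4  0.2 -2.1]
(519, 190, 103) total [-0.01 -0.05  1.05] rows 2 each [-0.007 -0.023  0.527]
Fz mean -2.63 sd 0.52
```

```bash
python3 -m jog '{"jaw":[5,5,5,5,5,5],"slide":[[0,0,0.25],[0,0,0.25],[0,0,0.2],[0,0,0.1],[0,0,0.05],[0,0,0]],"spin":[0,0,0,0,0,0]}' 50 |sed -n 2,4p; python3 -m jog '{"jaw":[5,5,5,5],"slide":[[0,0,0.04],[0,0,0.04],[0,0,0.03],[0,0,0]],"spin":[0,0,0,0]}' 50 |sed -n 2,4p
```

```text
ee_pos: [520.5, 189.0, 109.5]
ee_rot: [-177.5, 1.2, 7.1]
force: [-0.2, -0.2, -2.5]
ee_pos: [520.4, 189.1, 106.4]
ee_rot: [-177.5, 1.1, 7.1]
force: [-0.4, -0.0, -2.4]
```

```bash
python3 -m jog '{"jaw":[5,5,5],"slide":[[0,0,0.05],[0,0,0.03],[0,0,0]],"spin":[0,0,0]}' 50 |sed -n 2,4p; python3 -m jog '{"jaw":[5,5,5],"slide":[[0,0,0.04],[0,0,0.03],[0,0,0]],"spin":[0,0,0]}' 50 |sed -n 2,4p
```

```text
ee_pos: [520.3, 189.2, 103.9]
ee_rot: [-177.5, 1.1, 7.1]
force: [-0.1, 0.1, -2.6]
ee_pos: [520.9, 189.7, 102.6]
ee_rot: [-177.4, 1.1, 7.1]
force: [-0.0, 1.3, 1.3]
```

```bash
python3 -m jog '{"jaw":[5,5,5],"slide":[[0,0,0.02],[0,0,0],[0,0,0]],"spin":[0,0,0]}' 8 |sed -n 4p; python3 -m jog '{"jaw":[18,25,35,50,60,60,60,60,60,60],"slide":[[0,0,0],[0,0,0],[0,0,0],[0,0,0],[0,0,0],[0,0,0],[0,0,0],[0,0,0],[0,0,0],[0,0,0]],"spin":[0,0,0,0,0,0,0,0,0,0]}' 8; python3 -m jog '{"jaw":[60,60,60,60,60,60,60,60,60,60],"slide":[[0,0,-0.2],[0,0,-0.4],[0,0,-0.8],[0,0,-1],[0,0,-1],[0,0,-1],[0,0,-1],[0,0,-1],[0,0,0],[0,0,0]],"spin":[0,0,0,0,0,0,0,0,0,0]}'; ./s.sh "
m,i=grab('wrist','w9.png');grab('side','side9.png');grab('scene','scene9.png')
import numpy as np
s=cv2.imread('pics/scene9.png');b=cv2.imread('pics/scene7.png');h=cv2.cvtColor(s,cv2.COLOR_BGR2HSV)
k=cv2.inRange(h,np.array((105,180,60)),np.array((125,255,255)));nc,l,st,ce=cv2.connectedComponentsWithStats(k);print('blue scene',[(st[i].tolist()) for i in range(1,nc) if st[i,4]>15])
h=cv2.cvtColor(cv2.imread('pics/side9.png'),cv2.COLOR_BGR2HSV);k=cv2.inRange(h,np.array((110,180,60)),np.array((125,255,255)));nc,l,st,ce=cv2.connectedComponentsWithStats(k);print('blue side',[(st[i].tolist()) for i in range(1,nc) if st[i,4]>15])
h=cv2.cvtColor(cv2.imread('pics/side0.png'),cv2.COLOR_BGR2HSV);k=cv2.inRange(h,np.array((110,180,60)),np.array((125,255,255)));nc,l,st,ce=cv2.connectedComponentsWithStats(k);print('blue side0',[(st[i].tolist()) for i in range(1,nc) if st[i,4]>15])
d=cv2.imread('pics/side9.png');e=cv2.imread('pics/side0.png')
D=cv2.absdiff(d,e).max(2)
for n,(x0,y0,x1,y1) in dict(mug=(330,175,370,220),press=(380,195,420,260),jar=(430,250,470,300)).items(): print(n,D[y0:y1,x0:x1].mean().round(1))"
```

```text
force: [1.2, 1.7, 5.1]
time_s: 50.4
ee_pos: [520.4, 189.4, 101.4]
ee_rot: [-177.5, 1.1, 7.1]
force: [0.7, 0.4, -0.1]
gripper_width: 59.9
gripper_force: 0.0
time_s: 51.4
ee_pos: [525.3, 181.4, 294.5]
ee_rot: [-177.5, 1.0, 7.1]
force: [-0.9, 0.3, -0.1]
gripper_width: 59.9
gripper_force: 0.0
t51.4 p [525.3 181.4 294.5] rot [-177.5    1.     7.1] q [16. 14. 81.  3. 86. 99.] toolz [-0.023  0.042 -0.999] tilt2.7 toolY az-83.0 w59.9 f0.0 F [-0.9  0.3 -0.1]
blue scene [[0, 0, 66, 39, 1901], [355, 289, 37, 10, 255]]
blue side [[285, 214, 25, 27, 404]]
blue side0 [[281, 215, 25, 28, 401]]
mug 16.1
press 7.0
jar 7.3
```

```bash
python3 - <<'E'
from h import *
S=env.camera_model('scene')
a=env.grab_frame('scene')[:,:,::-1];b=cv2.imread('pics/scene3.png');d=cv2.absdiff(np.ascontiguousarray(a),b).max(2)
nc,l,st,ce=cv2.connectedComponentsWithStats((d[110:220,100:245]>35).astype(np.uint8))
for i in range(1,nc):
    if st[i,4]>25: c=ce[i]+[100,110]; print(st[i].tolist(),c.round(),onz(S,*c,20))
E
./s.sh "env.job_done()"
```

```text
[82, 19, 38, 24, 139] [200. 141.] [ 351.3 -212.2   20. ]
[58, 28, 60, 71, 2109] [185. 172.] [ 473.4 -187.4   20. ]
[98, 93, 47, 17, 298] [225. 212.] [542.5  -7.6  20. ]
t51.6 p [524.5 181.3 292. ] rot [-177.5    1.3    7.1] q [16. 14. 81.  3. 86. 99.] toolz [-0.027  0.041 -0.999] tilt2.8 toolY az-83.0 w60.4 f0.0 F [-0.1 -0.2 -0.5]
the job is handed in; nothing more can be done
```

I handed the job in at 51.6 s, verdict not returned: all three shortbread fingers were in the basket when last viewed (one on end or leaning), and measurements put the caddy back on the cork mat, flap shut and released, about 10 mm or less off centre.

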